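Start the quick-thread bolt at the bottom of the fixture's deep well

ROBOT

A 6-joint arm with a two-finger parallel gripper is mounted at the origin on a cart in front of the work surface, level with it; the furniture and walls round the work are solid. World frame = base frame: x ahead of the robot, y to its left, z up, the work surface at z = 0. Lengths are in mm, angles in rad, forces in N, time in s.
With the tool pointing down it reaches from about 275 to 850 mm from the base axis. Payload 19 kg.
Tool frame: the origin (TCP) lies at the centre of the arm's flange, where the gripper is bolted on; the fingertips stand 173 mm ahead of it and the grasp point (between the pads) lies 155 mm ahead of it; z points along the fingers, y is the line along which they close (so a half turn about z gives the same grasp; the last joint's range is limited). The gripper opens to 85 mm and grips with 20 to 120 N. Pads are 22 mm wide; open, the fingers measure 114 mm over their backs; the gripper's body (76 mm by 85 mm) begins 54 mm behind the grasp point. The pads swing forward as they close: fully open they stand 13 mm farther back than shut.
Start: joints at [0.997, 0.15, 1.437, -0, 1.554, -0.134], TCP at [244.821, 520.264, 404.667] pointing down, gripper open.
Joint ranges: [-2.8, 2.8], [-0.68, 2.1], [0.12, 2.68], [-1.39, 4.53], [0.16, 2.79], [-2.81, 2.81]. Speed limits (rad/s): [1.89, 1.89, 2.22, 3.01, 3.01, 3.01].

INTERFACE

Orientations are given as [roll, pitch, yaw] about the fixed x, y, z axes, in that order (R = Rz(yaw) Ry(pitch) Rx(roll)).
In Python, from plant import ctrl gives the robot as it stands.
- The arm moves only by the tool apply_moves, never from a script. Its argument "motion" is a list of rows, each an object with "rot": the turn, a rotation vector about the tool's x, y, z in degrees, a list of three; "slide": the shift along the tool's x, y, z in mm, a list of three; "gripper": the closure, from -1 (fully open) to 1 (shut). A call has 1 to 10 rows; each row shifts and turns the commanded pose from where the row before left it, along the tool's axes as they then stand; what a row does not reach is not made up. A row lasts 1/8 s, in which the tool goes at most 62.5 mm and 10.7 degrees, less where a joint would pass 70% of its speed; a pose out of reach is approached as far as the arm can. A call with a gripper value outside its range is refused whole. The fingers move at their own pace and stop on an object; the grip force is fixed at half the most. Time passes only in rows, so rows that do not move let the fingers close. It gives the time, the measured TCP pose, the force, the opening and the grip force at its end, in the units of the state.
- ctrl.observe(): the state, without advancing time (a new reading comes with each control period).
- ctrl.snapshot(name): name is "side" or "top"; returns the picture (400x640x3 uint8, blue, green, red); there is no depth.
- ctrl.camera_info(name): a dict with "fx", "fy", "cx", "cy" (pixels), "cam_to_world" (4x4, takes a point from camera to world coordinates). Camera axes: x right, y down, z forward; pixel columns grow to the right and rows downward; lengths in mm; the calibration is good to about 2 mm. A picture is of the moment at which its call begins. camera_info takes no time and is no camera call.
- ctrl.sign_off(): hands the job in; it is judged then, once.
The state is a dict: "clock": time; "joint_positions": joint angles; "joint_velocities": joint speeds; "joint_efforts": joint torques, N m; "position": TCP position; "ee_rot": TCP orientation; "force": force on the tool from outside, world axes, zero at the start; "wrist_torque": the same for the moment, N m; "grip_width": finger opening in mm; "finger_force": force on a finger pad.
Only numpy, scipy, OpenCV 4.12 (cv2) and the standard library are available. Lean on these libraries where they do the work, as an engineer would, in place of code of your own. Each camera call takes 0.05 s, during which the arm holds its last target. There are 200 camera calls.

TASK

Take the red-winged bolt out of its orange stand, lower it upright into the deep well of the blue fixture, feel for the thread start at the bottom and screw the bolt clockwise fully home, then let go of it. Work gently, so that the thread is not crossed or damaged: never more than about 25 N on the fixture in all, and leave the two loose black clips beside the work where they are.

Things in the scene. Friction and masses are not known exactly. Their poses are not given: they have to be found in the camera images.
- bolt: Loose quick-thread bolt, about 0.12 kg, 115 mm long, upright in the orange stand. Origin: on its axis at the very foot; z up. Steel shank 16 mm thick; dark collar 29 mm in diameter from 46 to 72 mm above the foot, yellow ring at its top edge; red wing from 83 to 115 mm. Screwed home, the collar's top is flush with the fixture's top face and the foot 12.75 mm above the fixture's origin.
- bolt_grip (a point): Point on the bolt's axis in the red wing, 101 mm above the foot, where to grip it; axes as the bolt's. The wing is 40 mm long along x and 14 mm thick along y: grip across the 14 mm.
- bolt_lugs (a point): Point on the bolt's axis, 6 mm above the foot, level with the middle of its three round thread lugs: 5.5 mm thick, every 120 deg, the first along +x, reaching 14.5 mm from the axis.
- fixture: Fixed blue housing, 52 x 52 mm, 85 mm high. Origin: centre of its underside; z up. A well 32 mm in diameter goes straight down its middle to a brass insert with a three-start thread. Its 25 N limit counts the sum of all contacts with the bolt (lugs, collar and shank on insert and bore). The insert gives elastically when twisted, 1.6 Nm per rad: 0.15 rad on against a stop is too much.
- well_mouth (a point): Centre of the well at the fixture's top face, 85 mm above its origin, with a 3 mm chamfer; axes as the fixture's.
- insert_lip (a point): Centre of the insert's flat upper lip, 53 mm below the rim. It has 3 openings every 120 deg, at an angle that differs each time and is not given. Lugs on the lip: foot 29 mm above the fixture's origin. Pressed, the insert yields on a spring (4 N, then 0.7 N per mm, rigid after 8 mm). Lugs pass within about 0.15 rad of an opening's middle: the insert then springs up and the force vanishes.
- thread_start (a point): Floor below the openings, 11 mm below the lip's top (as unpressed): lugs on it, the bolt's foot is 18 mm above the fixture's origin. Counterclockwise there is a wall. Clockwise from above, the lugs run under the lip: level for about 0.2 rad, then 5 mm down over 0.8 rad, with 1.7 mm of play up and down.
- thread_end (a point): Floor at the end of the thread, 5 mm below its start: after the slope it runs level for 0.1 to 0.15 rad to an end stop, about 1.1 rad from the opening's middle (0.95 to 1.25 rad from where the lugs dropped in). The stop is felt as a rising moment about z (also sideways if off centre). Lugs here: the bolt is home.
- bolt_stand: Fixed orange block, 50 x 50 mm, 60 mm high, with a hole 32 mm in diameter and 50 mm deep; the bolt stands loosely in it, foot 10 mm above the block's underside. Origin: centre of its underside; z up. Fixture and stand may have changed places.
- riser: Fixed plywood board on feet, 144 x 238 mm, top 66 mm above its origin (on the table, under its middle); carries everything, also a glue stick and an oil bottle. Obstacles on the way to it: parked printer heads at x over 0.39 m, z 0.15 to 0.29 m, one at y = 0.245 and one at y = -0.30; a filament spool at x over 0.46 m, y 0.07 to 0.14, z over 0.40 m.
- clip_a: Bystander: loose black printed clip lying on the board, 36 x 15 x 9 mm. Origin: centre of its underside.
- clip_b: Bystander: loose black printed clip standing on end on the board, 30 x 17 x 46 mm. Origin: centre of its underside; z up.
There are look-alikes about, which are no part of the job. What is shaped like the bolt but green is not meant.

How it is judged:
By the outcome, as a careful person would: the job done as asked, in the order asked, and still so for the second after the job is handed in, with the robot touching nothing.
It also fails if it takes over 64 s, if anything falls off the work surface, if the arm or the gripper's body presses on something with over 40 N, if the wrist force passes 120 N, or if a joint passes its speed limit or range.

## Working session

There is one attempt and no reset: what is moved stays moved. The work goes in short steps, Python scripts to look and compute and a tool call to move; the robot and the scene stay as the last step left them, time stands still between calls to the robot, and variables do not carry over. Pictures are saved under pics/ and viewed, at most 10 in all, crops included, and the job is handed in when it is done.

Besides the shell and the picture viewer there is one more tool, called after "Emit:" by a JSON object that holds its "fn" and its "kwargs", one argument or row to a line. apply_moves: Moves the arm, as the interface text tells. Its arguments: {"type":"object","properties":{"motion":{"type":"array","items":{"type":"object","properties":{"rot":{"type":"array","items":{"type":"number"}},"slide":{"type":"array","items":{"type":"number"}},"gripper":{"type":"number"}}}}},"required":["motion"]}

```bash
mkdir -p pics; ls; python3 - <<'E'
from plant import ctrl
import cv2,numpy as np
np.set_printoptions(precision=3,suppress=True)
for n in("side","top"):
    cv2.imwrite(f"pics/{n}0.png",ctrl.snapshot(n)); c=ctrl.camera_info(n); print(n,c["fx"],c["fy"],c["cx"],c["cy"]);print(np.array(c["cam_to_world"]))
print(ctrl.observe())
E
```

```text
pics
side 415.7838911249992 415.7838911249992 320.8568120031674 206.96500628755044
[[ -0.971  -0.103   0.216 316.876]
 [ -0.239   0.482  -0.843 458.622]
 [ -0.018  -0.87   -0.493 558.925]
 [  0.      0.      0.      1.   ]]
top 424.72750990691014 424.72750990691014 324.91079197864957 204.19219913821877
[[  -0.004   -0.989    0.148  399.902]
 [  -1.       0.002   -0.015 -288.997]
 [   0.014   -0.148   -0.989 1041.883]
 [   0.       0.       0.       1.   ]]
{'clock': 0.1, 'joint_positions': array([ 0.997,  0.151,  1.438,  0.   ,  1.554, -0.134]), 'joint_velocities': array([-0.001, -0.001, -0.003, -0.002, -0.002,  0.001]), 'joint_efforts': array([  0.005, -71.439, -57.18 ,  -0.   ,   0.007,   0.   ]), 'position': array([244.817, 520.268, 404.169]), 'ee_rot': array([-3.141, -0.   ,  2.702]), 'force': array([-0.166, -0.163,  0.048]), 'wrist_torque': array([ 0.003, -0.055, -0.005]), 'finger_force': 0.0, 'grip_width': 85.61342616292089}
```

View pics/side0.png

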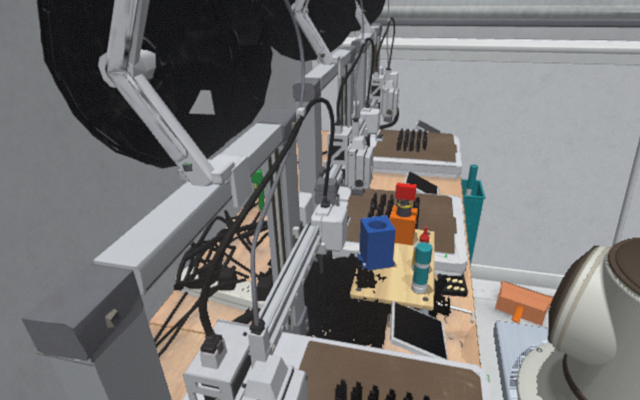

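View pics/top0.png

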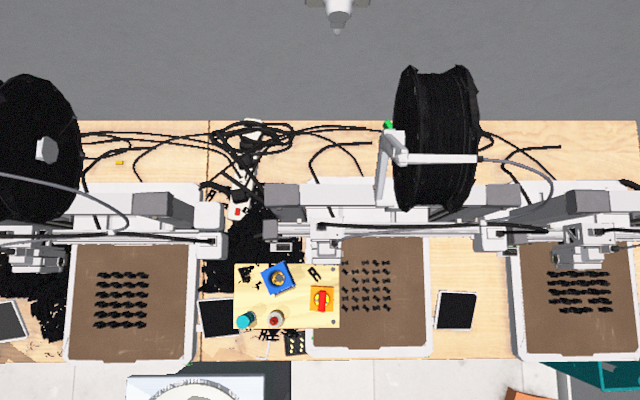

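The side view shows the blue fixture at (377,243), the orange stand with the red-winged bolt at (404,195..222), the teal bottle at (422,265) and a red-capped glue stick at (424,237). In the top view the fixture is at (278,279), the stand and red wing at (321,299), the glue stick at (274,318) and the bottle at (246,320).

Things that could be taken for the bolt, in top-view pixels: the red glue-stick cap (274,318), the green object (388,124) and the red spot (237,211). I choose the red wing in the orange block at (321,299) and will check it in a close crop.

```bash
python3 - <<'E'
import cv2,numpy as np
t=cv2.imread("pics/top0.png")[255:345,225:350]; s=cv2.imread("pics/side0.png")[175:310,340:475]
a=cv2.resize(t,None,fx=4,fy=4,interpolation=cv2.INTER_CUBIC); b=cv2.resize(s,None,fx=2.2,fy=2.2,interpolation=cv2.INTER_CUBIC)
c=np.zeros((max(a.shape[0],b.shape[0]),a.shape[1]+b.shape[1],3),np.uint8); c[:a.shape[0],:a.shape[1]]=a; c[:b.shape[0],a.shape[1]:]=b
print(c.shape);cv2.imwrite("pics/crop0.png",c)
E
```

```text
(360, 797, 3)
```

View pics/crop0.png

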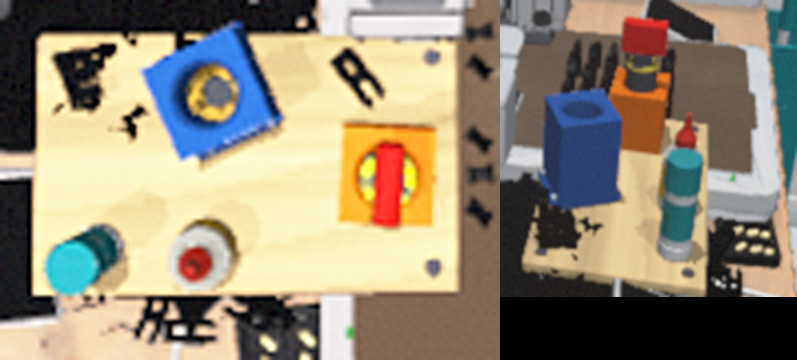

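The crop confirms the red-winged bolt in the orange stand, with the wing at about (322,301) and its long axis close to the image's vertical (world x). The fixture's well is at about (278,278), turned about 30°. Next I measure both.

```bash
cat > h.py <<'E'
from plant import ctrl
import cv2,numpy as np
np.set_printoptions(precision=2,suppress=True)
def ray(n,p):
    c=ctrl.camera_info(n);T=np.array(c["cam_to_world"])
    d=T[:3,:3]@[(p[0]-c["cx"])/c["fx"],(p[1]-c["cy"])/c["fy"],1];return T[:3,3],d/np.linalg.norm(d)
def onz(n,p,z):
    o,d=ray(n,p);return o+d*(z-o[2])/d[2]
def proj(n,P):
    c=ctrl.camera_info(n);q=np.linalg.inv(np.array(c["cam_to_world"]))@[*P,1]
    return np.array([c["fx"]*q[0]/q[2]+c["cx"],c["fy"]*q[1]/q[2]+c["cy"]])
def two(p,q):
    o,d=ray("top",p);e,f=ray("side",q)
    s=np.linalg.lstsq(np.c_[d,-f],e-o,rcond=None)[0];a,b=o+s[0]*d,e+s[1]*f
    return (a+b)/2,np.linalg.norm(a-b)
def mask(im,lo,hi,box):
    m=cv2.inRange(cv2.cvtColor(im,cv2.COLOR_BGR2HSV),lo,hi);k=np.zeros_like(m);x0,y0,x1,y1=box;k[y0:y1,x0:x1]=m[y0:y1,x0:x1];return k
def big(m):
    c=max(cv2.findContours(m,cv2.RETR_EXTERNAL,cv2.CHAIN_APPROX_NONE)[0],key=cv2.contourArea);return c
E
python3 - <<'E'
from h import *
t=cv2.imread("pics/top0.png");s=cv2.imread("pics/side0.png")
hs=cv2.cvtColor(t,cv2.COLOR_BGR2HSV)
print("blue V",hs[262:300:3,258:300:3,2]);
red=mask(t,(0,170,120),(7,255,255),(308,280,340,320));c=big(red);r=cv2.minAreaRect(c);print("red top",r)
for p in cv2.boxPoints(r):print(onz("top",p,191))
print("ctr",onz("top",r[0],191))
org=mask(t,(8,150,120),(22,255,255),(305,280,340,320));r=cv2.minAreaRect(big(org));print("org",r,onz("top",r[0],126));
for p in cv2.boxPoints(r):print(onz("top",p,126))
blu=mask(t,(100,120,40),(125,255,255),(250,255,305,305));r=cv2.minAreaRect(big(blu));print("blu",r,onz("top",r[0],151))
for p in cv2.boxPoints(r):print(p,onz("top",p,151))
reds=mask(s,(0,170,60),(7,255,255),(385,175,425,205));r=cv2.minAreaRect(big(reds));print("side red",r)
b=cv2.boundingRect(big(reds));print(b)
hs=cv2.cvtColor(s,cv2.COLOR_BGR2HSV)
print(hs[215:245:2,358:398:3,2])
E
```

```text
blue V [[ 26   7  10  12  23  24  13 112 217  71  20  14  38  14]
 [  0 253 252 255  10  95 239 239 241  86 247 243 243 241]
 [253 253 255 217 245 241 238 240 239 215 114 244 234 235]
 [253 255 239 239 223 143  82 119 229 243  66 237 234 233]
 [253 231 237 239 117 121 181  98 212 238 194 185 239 241]
 [253 253 236 223  72 230 104 118 123 221 243  67 243 239]
 [252 253 237 216  71 239 146 121 163 224 239 139 233 243]
 [ 13 157 220 240 143 145 244 250 212 242 236 243 119 252]
 [  1 246 250 238 233 178 131 177 238 240 236 165 129 252]
 [124 250 250 219 237 238 239 240 236 141 145 227 252 253]
 [253 252 253 255 237 237 231 138 194 237 255 253 253 253]
 [253 253 253 254 232 255 204 241 254 253 253 253 253 253]
 [253 253 253 253 253 253 254 253 253 253 253 253 253 252]]
red top ((321.7637939453125, 301.0155334472656), (6.576866626739502, 20.02420997619629), 3.3664608001708984)
[ 316.58 -286.96  191.  ]
[ 354.86 -289.34  191.  ]
[ 354.05 -302.25  191.  ]
[ 315.77 -299.77  191.  ]
ctr [ 335.25 -294.58  191.  ]
org ((321.5, 298.5), (25.0, 23.0), 90.0) [ 335.5  -294.46  126.  ]
[ 361.55 -270.1
[... 706 characters left out ...]
6 172 168 151 127 119 134 152 162 170 147 152 151]
 [112  81 169 153 107 112 115 109 101 133 166 125 154 153]
 [110  78 147 156  98 110 113 108 100 100 166 172 152 152]
 [112  81 101 168 138 114 110 106 103 132 171 173 115 155]
 [112  83  84 164 165 160 149 147 153 168 169 158 150 155]
 [111  84  83 140 166 165 153 142 138 127 109 109 112 154]
 [108  82  83  95 122 112 110 109 110 111 112 113 114 154]
 [110  84  81  89 109 111 112 108 111 113 112 112 113 157]
 [111  84  82  88 113 112 110 111 112 111 113 114  99 156]
 [112  81  84  92 111 109 112 112 113 111 113 113  95 158]
 [115  81  83  95 113 113 113 112 110 111 112 114  99 154]
 [196  83  83 101 113 113 111 113 112 112 113 113 137 203]]
```

```bash
python3 - <<'E'
from h import *
t=cv2.imread("pics/top0.png");s=cv2.imread("pics/side0.png")
def face(n,im,box,v,k):
    c=cv2.resize(im[box[1]:box[3],box[0]:box[2]],None,fx=8,fy=8,interpolation=cv2.INTER_CUBIC)
    m=mask(c,(100,100,v),(125,255,255),(0,0,c.shape[1],c.shape[0]))
    cs,h=cv2.findContours(m,cv2.RETR_CCOMP,cv2.CHAIN_APPROX_NONE)
    i=max(range(len(cs)),key=lambda j:cv2.contourArea(cs[j]) if h[0][j][3]<0 else 0)
    hole=max([cs[j] for j in range(len(cs)) if h[0][j][3]==i],key=cv2.contourArea)
    f=lambda p:(np.array(p)+.5)/8-.5+box[:2]
    r=cv2.minAreaRect(cv2.convexHull(cs[i]));e=cv2.fitEllipse(hole)
    print(n,"rect",f(r[0]),np.array(r[1])/8,r[2],onz(n,f(r[0]),151));
    q=cv2.approxPolyN(cs[i],4,ensure_convex=True) ;P=np.array([onz(n,f(p),151) for p in q.reshape(-1,2)])
    print(P,"mean",P.mean(0),"edges",np.linalg.norm(P-np.roll(P,1,0),axis=1),"ang",np.degrees(np.arctan2(*(P-np.roll(P,1,0)).T[[1,0]])))
    print("hole",f(e[0]),np.array(e[1])/8,onz(n,f(e[0]),151));return f(e[0])
a=face("top",t,(252,252,308,308),180,0)
b=face("side",s,(352,205,402,280),133,0)
print(two(a,b))
# bolt wing: side: top edge
print("wing two",two((321.76,301.0),(405.8,184)), proj("side",(335.25,-294.6,191)),proj("side",(335.25,-294.6,159)),proj("side",(335.5,-294.5,126)))
E
```

```text
top rect [276.79 278.01] [27.04 26.52] 67.16634368896484 [ 379.16 -202.17  151.  ]
[[ 364.93 -236.07  151.  ]
 [ 342.47 -189.61  151.  ]
 [ 392.72 -166.18  151.  ]
 [ 415.32 -216.03  151.  ]] mean [ 378.86 -201.97  151.  ] edges [54.23 51.6  55.44 54.73] ang [-158.31  115.79   25.    -65.61]
hole [276.03 278.19] [16.98 17.25] [ 378.8  -200.61  151.  ]
side rect [377.29 223.77] [15.91 32.81] 83.20405578613281 [ 378.55 -199.28  151.  ]
[[ 344.6  -185.93  151.  ]
 [ 391.19 -164.85  151.  ]
 [ 413.85 -213.05  151.  ]
 [ 366.49 -235.58  151.  ]] mean [ 379.03 -199.85  151.  ] edges [54.26 51.14 53.27 52.45] ang [ 113.79   24.35  -64.82 -154.56]
hole [377.09 224.64] [ 7.95 18.57] [ 378.53 -196.19  151.  ]
(array([ 378.83, -200.34,  148.42]), np.float64(0.17929631305725674))
wing two (array([ 335.7 , -294.54,  191.03]), np.float64(0.8407790444734629)) [406.25 184.02] [404.92 198.3 ] [403.47 212.48]
```

Emit:
{"fn": "apply_moves", "kwargs": {
  "motion": [
    {"rot":[0,0,-7.2],"slide":[0,0,0],"gripper":-1},
    {"rot":[0,0,-7.2],"slide":[0,0,0],"gripper":-1},
    {"rot":[0,0,-7.3],"slide":[0,0,0],"gripper":-1},
    {"rot":[0,0,0],"slide":[-8,-45,0],"gripper":-1},
    {"rot":[0,0,0],"slide":[-8,-45,0],"gripper":-1},
    {"rot":[0,0,0],"slide":[-8,-45,0],"gripper":-1},
    {"rot":[0,0,0],"slide":[-8,-45,0],"gripper":-1},
    {"rot":[0,0,0],"slide":[-8,-45,0],"gripper":-1},
    {"rot":[0,0,0],"slide":[-8,-45,0],"gripper":-1},
    {"rot":[0,0,0],"slide":[-8,-45,0],"gripper":-1}
  ]
}}

```text
clock: 1.35
position: [281.2, 201.1, 404.5]
ee_rot: [-3.141, 0.0, 3.081]
force: [1.3, -0.4, 0.1]
grip_width: 85.4
finger_force: 0.0
```

Emit:
{"fn": "apply_moves", "kwargs": {
  "motion": [
    {"rot":[0,0,0],"slide":[-8,-45,0],"gripper":-1},
    {"rot":[0,0,0],"slide":[-8,-45,0],"gripper":-1},
    {"rot":[0,0,0],"slide":[-8,-45,0],"gripper":-1},
    {"rot":[0,0,0],"slide":[-8,-45,0],"gripper":-1},
    {"rot":[0,0,0],"slide":[-8,-45,0],"gripper":-1},
    {"rot":[0,0,0],"slide":[-8,-45,0],"gripper":-1},
    {"rot":[0,0,0],"slide":[-8,-45,0],"gripper":-1},
    {"rot":[0,0,0],"slide":[-8,-45,0],"gripper":-1}
  ]
}}

```text
clock: 2.35
position: [323.1, -162.4, 404.7]
ee_rot: [-3.141, 0.0, 3.08]
force: [1.0, 0.0, -0.1]
grip_width: 85.2
finger_force: 0.0
```

Emit:
{"fn": "apply_moves", "kwargs": {
  "motion": [
    {"rot":[0,0,0],"slide":[-7,-44,0],"gripper":-1},
    {"rot":[0,0,0],"slide":[-7,-44,0],"gripper":-1},
    {"rot":[0,0,0],"slide":[-6,-43,0],"gripper":-1},
    {"rot":[0,0,0],"slide":[0,0,0],"gripper":-1},
    {"rot":[0,0,0],"slide":[0,0,0],"gripper":-1}
  ]
}}

```text
clock: 2.98
position: [335.3, -292.5, 404.4]
ee_rot: [3.141, -0.001, 3.08]
force: [-0.3, -0.4, -0.2]
grip_width: 85.4
finger_force: 0.0
```

Emit:
{"fn": "apply_moves", "kwargs": {
  "motion": [
    {"rot":[0,0,0],"slide":[-0.1,-2.1,20],"gripper":-1},
    {"rot":[0,0,0],"slide":[0,0,20],"gripper":-1},
    {"rot":[0,0,0],"slide":[0,0,20],"gripper":-1},
    {"rot":[0,0,0],"slide":[0,0,12.4],"gripper":-1},
    {"rot":[0,0,0],"slide":[0,0,0],"gripper":-1}
  ]
}}

```text
clock: 3.6
position: [335.3, -294.3, 332.0]
ee_rot: [3.141, -0.001, 3.081]
force: [0.3, 0.1, 0.3]
grip_width: 85.1
finger_force: 0.0
```

```bash
python3 - <<'E'
from h import *
s=ctrl.snapshot("side");t=ctrl.snapshot("top")
a=cv2.resize(s[130:240,340:470],None,fx=3,fy=3,interpolation=cv2.INTER_CUBIC);b=cv2.resize(t[250:360,255:385],None,fx=3,fy=3,interpolation=cv2.INTER_CUBIC)
cv2.imwrite("pics/g1.png",np.hstack([a,b]));print(ctrl.observe()["position"])
E
```

```text
[ 335.48 -294.73  333.05]
```

View pics/g1.png

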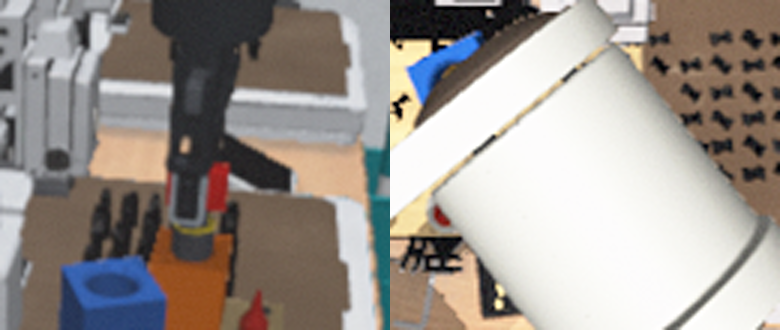

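The side crop shows the near finger in front of the red wing at crop (190,195), above the yellow ring. The fingers straddle the wing, so I close.

Emit:
{"fn": "apply_moves", "kwargs": {
  "motion": [
    {"gripper":1,"rot":[0,0,0],"slide":[0,0,0]},
    {"gripper":1,"rot":[0,0,0],"slide":[0,0,0]},
    {"gripper":1,"rot":[0,0,0],"slide":[0,0,0]},
    {"gripper":1,"rot":[0,0,0],"slide":[0,0,0]},
    {"gripper":1,"rot":[0,0,0],"slide":[0,0,0]},
    {"gripper":1,"rot":[0,0,0],"slide":[0,0,0]}
  ]
}}

```text
clock: 4.45
position: [335.4, -294.9, 332.5]
ee_rot: [-3.141, 0.0, 3.081]
force: [-0.5, 0.9, 5.8]
grip_width: 13.0
finger_force: 92.1
```

Emit:
{"fn": "apply_moves", "kwargs": {
  "motion": [
    {"gripper":1,"rot":[0,0,0],"slide":[0,0,-10]},
    {"gripper":1,"rot":[0,0,0],"slide":[0,0,-15]},
    {"gripper":1,"rot":[0,0,0],"slide":[0,0,-20]},
    {"gripper":1,"rot":[0,0,0],"slide":[0,0,-20]},
    {"gripper":1,"rot":[0,0,0],"slide":[0,0,-20]},
    {"gripper":1,"rot":[0,0,0],"slide":[0,0,-10]},
    {"gripper":1,"rot":[0,0,0],"slide":[0,0,0]},
    {"gripper":1,"rot":[0,0,0],"slide":[0,0,0]}
  ]
}}

```text
clock: 5.45
position: [335.3, -294.8, 426.7]
ee_rot: [3.141, -0.001, 3.081]
force: [-0.7, 0.3, -1.2]
grip_width: 13.0
finger_force: 91.8
```

```bash
python3 - <<'E'
from h import *
s=ctrl.snapshot("side");cv2.imwrite("pics/s2_full.png",s)
a=cv2.resize(s[110:280,320:480],None,fx=4,fy=3.5,interpolation=cv2.INTER_CUBIC)
cv2.imwrite("pics/g2.png",a);o=ctrl.observe();print(o["position"],o["force"],o["wrist_torque"],o["joint_positions"])
E
```

```text
[ 335.31 -294.85  426.64] [-0.02 -0.09 -1.61] [ 0.01  0.01 -0.02] [-0.89 -0.13  1.67 -0.    1.6  -2.4 ]
```

View pics/g2.png

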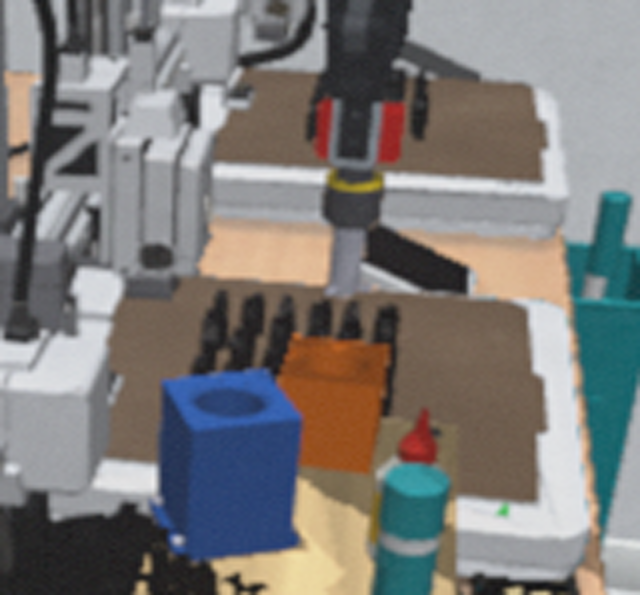

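The crop shows the bolt held upright and clear of the stand: ring at side px (409,163), shank foot at about (406,193). I check that against the prediction.

```bash
python3 - <<'E'
from h import *
s=cv2.imread("pics/s2_full.png")
P=np.array([335.3,-294.85,0])
for h in (0,23,46,72,101): print(h,proj("side",P+[0,0,170.2+h]))
y=mask(s,(20,120,90),(35,255,255),(390,150,425,180));b=big(y);print("ring",cv2.boundingRect(b),cv2.minAreaRect(b))
g=cv2.cvtColor(s,cv2.COLOR_BGR2GRAY)
for r in range(165,198,2): print(r,g[r,396:422])
h=cv2.cvtColor(s,cv2.COLOR_BGR2HSV)
E
```

```text
0 [405.36 193.3 ]
23 [406.33 182.96]
46 [407.32 172.33]
72 [408.47 159.94]
101 [409.8  145.65]
ring (402, 159, 14, 6) ((408.4180908203125, 161.9016571044922), (13.12768268585205, 4.798394203186035), 5.19442892074585)
165 [154 153 156 154 118  73  52  56  61  61  63  67  74  78  79  75  68  65
  63  76 125 142 143 144 145 144]
167 [153 152 156 155 115  64  53  56  58  59  61  62  65  65  65  63  63  60
  68 115 150 158 158 158 156 155]
169 [154 149 151 151 104  56  53  59  60  60  63  63  63  66  71  66  65  59
  69 132 156 157 154 154 155 156]
171 [169 172 176 175 122  63  52  57  60  61  62  64  64  63  66  62  61  58
  69 138 162 156 156 153 155 155]
173 [168 165 164 168 164 140  93  60  58  57  61  67  64  64  63  64  66  80
  91 136 165 172 172 172 173 174]
175 [160 161 159 160 160 160 143 108  89  93  93  90  95  92  88  68  68  57
  43  43  62  93 130 158 170 168]
177 [185 180 179 178 178 177 162 126 108 118 124 129 132 131 121  82  39  38
  39  42  36  41  40  54 102 124]
179 [191 187 186 188 190 190 163 123 112 120 125 126 130 129 125  86  44  39
  42  42  41  40  37  36  37 
[... 303 characters left out ...]

  46  34  37  36  39  41  36  37]
187 [195 194 193 194 193 184 138 109 120 127 132 139 134 129 152 184 199 197
 179 151 103  61  35  32  36  40]
189 [192 195 193 194 195 176 130 114 122 128 135 133 126 122 140 153 155 160
 173 185 199 190 170 131  86  53]
191 [144 155 153 153 155 134 126 129 127 129 131 128 124 124 137 140 150 166
 168 158 157 163 175 190 203 191]
193 [ 97  98  97  97  98 124 145 143 125 127 130 127 118 113 117 116 125 124
 116 111 122 132 138 138 139 148]
195 [101  98  97  96  78  74  79  95 106 116 119 103  88  89  94 100  97  99
  97 101 100  98  97  96  94  97]
197 [ 99  83  54  43  38  36  52  89 102  99  79  61  53  72  94 102 101  99
  87  81  74  63  62  82  98 101]
```

Emit:
{"fn": "apply_moves", "kwargs": {
  "motion": [
    {"gripper":1,"rot":[0,0,0],"slide":[0,20,0]},
    {"gripper":1,"rot":[0,0,0],"slide":[-5,30,0]},
    {"gripper":1,"rot":[0,0,0],"slide":[-12,26,0]},
    {"gripper":1,"rot":[0,0,0],"slide":[-12,20.3,0]},
    {"gripper":1,"rot":[0,0,0],"slide":[-8.9,0,0]},
    {"gripper":1,"rot":[0,0,0],"slide":[0,0,0]},
    {"gripper":1,"rot":[0,0,0],"slide":[0,0,0]}
  ]
}}

```text
clock: 6.38
position: [378.8, -201.4, 427.1]
ee_rot: [3.141, -0.001, 3.08]
force: [0.4, -0.2, -1.3]
grip_width: 13.6
finger_force: 91.9
```

```bash
python3 - <<'E'
from h import *
s=ctrl.snapshot("side");cv2.imwrite("pics/s3_full.png",s);o=ctrl.observe();print(o["position"],o["force"])
P=o["position"]*[1,1,0]+[0,0,o["position"][2]-256.5]
for h in (0,23,46,72,101): print(h,proj("side",P+[0,0,h]))
g=cv2.cvtColor(s,cv2.COLOR_BGR2GRAY);c=int(proj("side",P)[0])
r0=int(proj("side",P+[0,0,46])[1]);r1=int(proj("side",P)[1])+6
for r in range(r0,r1,2): print(r,c-14,g[r,c-14:c+15])
cv2.imwrite("pics/g3.png",cv2.resize(s[130:290,320:460],None,fx=4,fy=3.6,interpolation=cv2.INTER_CUBIC))
E
```

```text
[ 378.75 -201.44  427.17] [ 0.58  0.23 -1.  ]
0 [377.85 214.01]
23 [378.49 203.02]
46 [379.15 191.7 ]
72 [379.91 178.47]
101 [380.8  163.15]
191 363 [ 60  69  93 104 103 104 103 103  91  70  57  55  60  61  64  64  63  66
  64  64  66  61  60  65  90 107 107 106 114]
193 363 [ 85  95 104 101 104 104 103 104 104 109  86  63  56  60  60  63  63  61
  61  62  65  62  86 107 105 102 106  97  96]
195 363 [100 101 104 103 104 103 106 102 106 104  74  54  79  91  91  93  93  92
  93  96  74  43  50  91 103 102 105  83  60]
197 363 [104 103 103 101 103 104 104 103 101  95  71 114 122 113 120 126 130 131
 129 123  85  37  32  82 105 107  88  65  57]
199 363 [101 101 101 101 102 101 102 100  76  42  44  98 110 113 122 127 131 132
 128 119  83  38  41  87 106  98  83  62  45]
201 363 [101  99  97 100  98 102  98  86  59  48  46  98 112 116 122 126 130 133
 127 120  80  37  45  89  90  59  38  35  35]
203 363 [ 99  99 102 103 100 102 101  76  54  52  60 100 114 118 121 129 134 135
 126 120  78  37  49  91  78  46  44  40  37]
205 363 [102 103  99 100  98 103  96  74  63  65  64  88 108 118 125 1
[... 245 characters left out ...]
122 130 132 138 136
 127 121  90  92 100  79  56  43  40  28  50]
211 363 [100 103 103 102 104  92  75  56  42  33  48  85 114 123 129 134 137 134
 128 134 134 139 132  85  39  36  34  38  91]
213 363 [101 102 102 104 100  71  45  40  41  85 129 153 152 143 131 133 137 135
 128 135 144 148 143  92  41  36  34  54 128]
215 363 [104 102 102 102  81  53  32  27  40  83 103 118 109 100 118 121 117 107
  90  75  81  83  71  74  58  33  50 127 152]
217 363 [105 111 111 104  87  70  70  67  59  75  85  76  59  56  58  59  61  61
  67  67  64  66  63  68  68  49  83 119 128]
219 363 [ 85  87  85  86  76  71  63  64  64  65  63  62  66  67  64  64  69  70
  69  70  68  63  65  64  64  60 101 108  99]
```

View pics/g3.png

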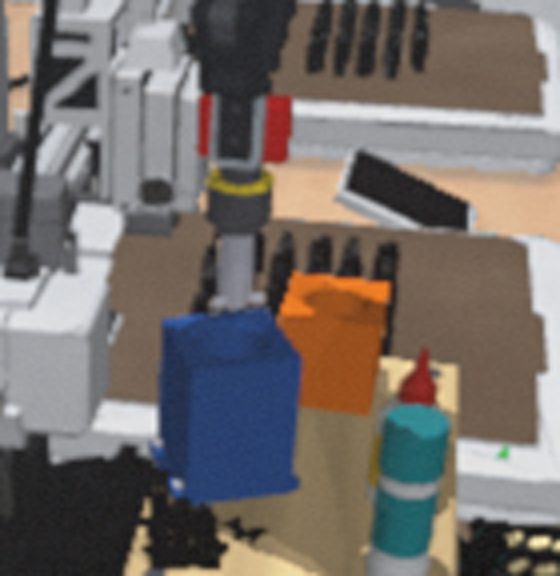

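The bolt hangs upright over the well: shank at side px (378.4,203), predicted (378.5,203), lugs at about (378,214). Lowering gently.

Emit:
{"fn": "apply_moves", "kwargs": {
  "motion": [
    {"gripper":1,"rot":[0,0,0],"slide":[-0.2,0.4,6]},
    {"gripper":1,"rot":[0,0,0],"slide":[0,0,6]},
    {"gripper":1,"rot":[0,0,0],"slide":[0,0,5]},
    {"gripper":1,"rot":[0,0,0],"slide":[0,0,4]},
    {"gripper":1,"rot":[0,0,0],"slide":[0,0,3]},
    {"gripper":1,"rot":[0,0,0],"slide":[0,0,2]}
  ]
}}

```text
clock: 7.18
position: [379.3, -200.7, 401.2]
ee_rot: [-3.141, -0.0, 3.081]
force: [-0.6, -0.1, -2.1]
grip_width: 13.2
finger_force: 91.9
```

Foot 6 mm into the well, no side force. Going on in small steps.

Emit:
{"fn": "apply_moves", "kwargs": {
  "motion": [
    {"gripper":1,"rot":[0,0,0],"slide":[0,0,3]},
    {"gripper":1,"rot":[0,0,0],"slide":[0,0,3]},
    {"gripper":1,"rot":[0,0,0],"slide":[0,0,3]},
    {"gripper":1,"rot":[0,0,0],"slide":[0,0,0]}
  ]
}}

```text
clock: 7.68
position: [379.3, -200.7, 392.1]
ee_rot: [3.142, -0.0, 3.081]
force: [-0.3, 0.4, -0.7]
grip_width: 13.1
finger_force: 91.9
```

Emit:
{"fn": "apply_moves", "kwargs": {
  "motion": [
    {"gripper":1,"rot":[0,0,0],"slide":[0,0,4]},
    {"gripper":1,"rot":[0,0,0],"slide":[0,0,4]},
    {"gripper":1,"rot":[0,0,0],"slide":[0,0,4]},
    {"gripper":1,"rot":[0,0,0],"slide":[0,0,4]},
    {"gripper":1,"rot":[0,0,0],"slide":[0,0,0]}
  ]
}}

```text
clock: 8.3
position: [379.2, -200.7, 376.0]
ee_rot: [3.141, -0.0, 3.081]
force: [0.5, 0.3, -1.2]
grip_width: 12.9
finger_force: 91.9
```

Emit:
{"fn": "apply_moves", "kwargs": {
  "motion": [
    {"gripper":1,"rot":[0,0,0],"slide":[0,0,4]},
    {"gripper":1,"rot":[0,0,0],"slide":[0,0,4]},
    {"gripper":1,"rot":[0,0,0],"slide":[0,0,3]},
    {"gripper":1,"rot":[0,0,0],"slide":[0,0,2]},
    {"gripper":1,"rot":[0,0,0],"slide":[0,0,2]},
    {"gripper":1,"rot":[0,0,0],"slide":[0,0,0]}
  ]
}}

```text
clock: 9.05
position: [379.3, -200.7, 361.2]
ee_rot: [-3.142, -0.0, 3.081]
force: [0.4, 0.7, -1.4]
grip_width: 13.3
finger_force: 91.9
```

Emit:
{"fn": "apply_moves", "kwargs": {
  "motion": [
    {"gripper":1,"rot":[0,0,0],"slide":[0,0,1.5]},
    {"gripper":1,"rot":[0,0,0],"slide":[0,0,1.5]},
    {"gripper":1,"rot":[0,0,0],"slide":[0,0,1]},
    {"gripper":1,"rot":[0,0,0],"slide":[0,0,1]},
    {"gripper":1,"rot":[0,0,0],"slide":[0,0,0]}
  ]
}}

```text
clock: 9.68
position: [379.3, -200.7, 356.3]
ee_rot: [-3.142, -0.0, 3.081]
force: [-0.1, -0.4, -1.6]
grip_width: 13.5
finger_force: 91.9
```

Emit:
{"fn": "apply_moves", "kwargs": {
  "motion": [
    {"gripper":1,"rot":[0,0,0],"slide":[0,0,1]},
    {"gripper":1,"rot":[0,0,0],"slide":[0,0,1]},
    {"gripper":1,"rot":[0,0,0],"slide":[0,0,1]},
    {"gripper":1,"rot":[0,0,0],"slide":[0,0,1]},
    {"gripper":1,"rot":[0,0,0],"slide":[0,0,0]}
  ]
}}

```text
clock: 10.3
position: [379.3, -200.7, 352.2]
ee_rot: [-3.142, -0.0, 3.081]
force: [-0.0, 0.2, -1.1]
grip_width: 13.3
finger_force: 91.9
```

Emit:
{"fn": "apply_moves", "kwargs": {
  "motion": [
    {"gripper":1,"rot":[0,0,0],"slide":[0,0,1]},
    {"gripper":1,"rot":[0,0,0],"slide":[0,0,0]}
  ]
}}

```text
clock: 10.55
position: [379.3, -200.7, 351.3]
ee_rot: [-3.142, -0.0, 3.081]
force: [-1.0, -0.1, -1.1]
grip_width: 13.1
finger_force: 91.9
```

Emit:
{"fn": "apply_moves", "kwargs": {
  "motion": [
    {"gripper":1,"rot":[0,0,0],"slide":[0,0,1]},
    {"gripper":1,"rot":[0,0,0],"slide":[0,0,0]}
  ]
}}

```text
clock: 10.8
position: [379.3, -200.7, 350.3]
ee_rot: [-3.142, -0.0, 3.081]
force: [-0.5, -0.1, -0.7]
grip_width: 13.4
finger_force: 91.9
```

Emit:
{"fn": "apply_moves", "kwargs": {
  "motion": [
    {"gripper":1,"rot":[0,0,0],"slide":[0,0,1]},
    {"gripper":1,"rot":[0,0,0],"slide":[0,0,0]}
  ]
}}

```text
clock: 11.05
position: [379.3, -200.7, 349.2]
ee_rot: [-3.142, -0.0, 3.081]
force: [-0.4, 0.1, -0.8]
grip_width: 13.2
finger_force: 91.9
```

Emit:
{"fn": "apply_moves", "kwargs": {
  "motion": [
    {"gripper":1,"rot":[0,0,0],"slide":[0,0,1]},
    {"gripper":1,"rot":[0,0,0],"slide":[0,0,0]}
  ]
}}

```text
clock: 11.3
position: [379.2, -200.7, 348.2]
ee_rot: [-3.142, -0.0, 3.08]
force: [-0.2, 1.4, -1.3]
grip_width: 13.4
finger_force: 91.9
```

No contact 3 mm past the expected lip, so the lugs may have entered an opening directly. Continuing slowly towards the floor, expected at TCP z of about 340.5.

Emit:
{"fn": "apply_moves", "kwargs": {
  "motion": [
    {"gripper":1,"rot":[0,0,0],"slide":[0,0,1]},
    {"gripper":1,"rot":[0,0,0],"slide":[0,0,1]},
    {"gripper":1,"rot":[0,0,0],"slide":[0,0,0]}
  ]
}}

```text
clock: 11.68
position: [379.3, -200.7, 346.2]
ee_rot: [3.142, -0.0, 3.081]
force: [0.1, -0.8, -1.9]
grip_width: 13.4
finger_force: 91.9
```

```bash
python3 - <<'E'
from h import *
s=ctrl.snapshot("side");o=ctrl.observe();print(o["position"],o["force"],o["wrist_torque"],o["ee_rot"])
P=o["position"]-[0,0,256.5]
y=mask(s,(20,120,90),(35,255,255),(355,180,400,240));b=big(y);print("ring",cv2.boundingRect(b),cv2.minAreaRect(b),proj("side",P+[0,0,72]))
print("foot pred",P[2]-66)
E
```

```text
[ 379.27 -200.68  346.3 ] [ 0.49 -0.84 -1.41] [-0.1   0.04  0.01] [-3.14 -0.    3.08]
ring (370, 220, 15, 5) ((376.8934631347656, 222.17214965820312), (14.123575210571289, 3.621429681777954), 5.194429397583008) [377.28 218.34]
foot pred 23.795702132750137
```

Emit:
{"fn": "apply_moves", "kwargs": {
  "motion": [
    {"gripper":1,"rot":[0,0,0],"slide":[0,0,1]},
    {"gripper":1,"rot":[0,0,0],"slide":[0,0,1]},
    {"gripper":1,"rot":[0,0,0],"slide":[0,0,0]}
  ]
}}

```text
clock: 12.1
position: [379.3, -200.7, 344.2]
ee_rot: [-3.142, -0.0, 3.081]
force: [-0.7, -0.4, -1.2]
grip_width: 13.1
finger_force: 91.9
```

Emit:
{"fn": "apply_moves", "kwargs": {
  "motion": [
    {"gripper":1,"rot":[0,0,0],"slide":[0,0,1]},
    {"gripper":1,"rot":[0,0,0],"slide":[0,0,0]}
  ]
}}

```text
clock: 12.35
position: [379.3, -200.7, 343.3]
ee_rot: [-3.142, -0.0, 3.081]
force: [-0.8, -0.8, -0.9]
grip_width: 13.2
finger_force: 91.9
```

Emit:
{"fn": "apply_moves", "kwargs": {
  "motion": [
    {"gripper":1,"rot":[0,0,0],"slide":[0,0,1]},
    {"gripper":1,"rot":[0,0,0],"slide":[0,0,0]}
  ]
}}

```text
clock: 12.6
position: [379.3, -200.7, 342.2]
ee_rot: [-3.142, -0.0, 3.081]
force: [-0.5, -0.1, -1.1]
grip_width: 13.3
finger_force: 91.9
```

Emit:
{"fn": "apply_moves", "kwargs": {
  "motion": [
    {"gripper":1,"rot":[0,0,0],"slide":[0,0,0.7]},
    {"gripper":1,"rot":[0,0,0],"slide":[0,0,0]}
  ]
}}

```text
clock: 12.85
position: [379.3, -200.7, 341.6]
ee_rot: [-3.142, -0.0, 3.081]
force: [-1.0, -0.5, -1.4]
grip_width: 13.3
finger_force: 91.9
```

Emit:
{"fn": "apply_moves", "kwargs": {
  "motion": [
    {"gripper":1,"rot":[0,0,0],"slide":[0,0,0.5]},
    {"gripper":1,"rot":[0,0,0],"slide":[0,0,0]}
  ]
}}

```text
clock: 13.1
position: [379.3, -200.7, 341.1]
ee_rot: [-3.141, -0.0, 3.081]
force: [0.1, -0.6, -1.9]
grip_width: 13.0
finger_force: 91.9
```

Emit:
{"fn": "apply_moves", "kwargs": {
  "motion": [
    {"gripper":1,"rot":[0,0,0],"slide":[0,0,0.5]},
    {"gripper":1,"rot":[0,0,0],"slide":[0,0,0]}
  ]
}}

```text
clock: 13.35
position: [379.3, -200.7, 340.6]
ee_rot: [-3.142, -0.0, 3.081]
force: [-0.0, 0.0, -0.5]
grip_width: 13.4
finger_force: 91.9
```

Emit:
{"fn": "apply_moves", "kwargs": {
  "motion": [
    {"gripper":1,"rot":[0,0,0],"slide":[0,0,0.5]},
    {"gripper":1,"rot":[0,0,0],"slide":[0,0,0]}
  ]
}}

```text
clock: 13.6
position: [379.3, -200.7, 340.2]
ee_rot: [-3.141, 0.0, 3.081]
force: [-0.4, 0.8, 0.7]
grip_width: 13.5
finger_force: 92.1
```

Emit:
{"fn": "apply_moves", "kwargs": {
  "motion": [
    {"gripper":1,"rot":[0,0,0],"slide":[0,0,0.4]},
    {"gripper":1,"rot":[0,0,0],"slide":[0,0,0]}
  ]
}}

```text
clock: 13.85
position: [379.3, -200.7, 339.8]
ee_rot: [-3.141, 0.0, 3.081]
force: [-0.4, 0.5, 2.5]
grip_width: 13.0
finger_force: 92.2
```

Floor felt at TCP z of about 340.3, as predicted for the thread start. I ease off a little and turn clockwise (+z).

Emit:
{"fn": "apply_moves", "kwargs": {
  "motion": [
    {"gripper":1,"rot":[0,0,0],"slide":[0,0,-0.6]},
    {"gripper":1,"rot":[0,0,4],"slide":[0,0,0]},
    {"gripper":1,"rot":[0,0,4],"slide":[0,0,0]},
    {"gripper":1,"rot":[0,0,0],"slide":[0,0,0]}
  ]
}}

```text
clock: 14.35
position: [379.3, -200.7, 340.3]
ee_rot: [3.142, -0.0, 2.941]
force: [0.4, 0.5, -0.3]
grip_width: 13.1
finger_force: 92.0
```

```bash
python3 -c "
from h import *
o=ctrl.observe();print(o['position'],o['force'],o['wrist_torque'],o['ee_rot'])"
```

```text
[ 379.27 -200.69  340.25] [ 0.41  0.52 -0.29] [ 0.03  0.02 -0.03] [ 3.14 -0.    2.94]
```

Emit:
{"fn": "apply_moves", "kwargs": {
  "motion": [
    {"gripper":1,"rot":[0,0,4],"slide":[0,0,0]},
    {"gripper":1,"rot":[0,0,3],"slide":[0,0,0]},
    {"gripper":1,"rot":[0,0,0],"slide":[0,0,0]}
  ]
}}

```text
clock: 14.72
position: [379.3, -200.7, 340.3]
ee_rot: [-3.141, -0.0, 2.82]
force: [0.4, -0.5, -0.2]
grip_width: 13.2
finger_force: 92.0
```

Emit:
{"fn": "apply_moves", "kwargs": {
  "motion": [
    {"gripper":1,"rot":[0,0,4],"slide":[0,0,0.3]},
    {"gripper":1,"rot":[0,0,0],"slide":[0,0,0]}
  ]
}}

```text
clock: 14.98
position: [379.3, -200.7, 340.1]
ee_rot: [-3.141, 0.0, 2.751]
force: [-0.8, -1.8, 1.4]
grip_width: 13.3
finger_force: 92.3
```

Emit:
{"fn": "apply_moves", "kwargs": {
  "motion": [
    {"gripper":1,"rot":[0,0,4],"slide":[0,0,0]},
    {"gripper":1,"rot":[0,0,0],"slide":[0,0,0]}
  ]
}}

```text
clock: 15.22
position: [379.3, -200.7, 340.1]
ee_rot: [-3.141, 0.0, 2.682]
force: [-0.2, -1.1, 1.1]
grip_width: 13.3
finger_force: 92.3
```

Emit:
{"fn": "apply_moves", "kwargs": {
  "motion": [
    {"gripper":1,"rot":[0,0,4],"slide":[0,0,0.3]},
    {"gripper":1,"rot":[0,0,0],"slide":[0,0,0]}
  ]
}}

```text
clock: 15.48
position: [379.3, -200.7, 339.8]
ee_rot: [-3.141, 0.0, 2.612]
force: [-1.1, -2.1, 2.0]
grip_width: 13.0
finger_force: 92.4
```

Emit:
{"fn": "apply_moves", "kwargs": {
  "motion": [
    {"gripper":1,"rot":[0,0,4],"slide":[0,0,0]},
    {"gripper":1,"rot":[0,0,0],"slide":[0,0,0]}
  ]
}}

```text
clock: 15.72
position: [379.2, -200.7, 339.6]
ee_rot: [-3.141, -0.0, 2.543]
force: [-0.7, -2.2, -0.3]
grip_width: 13.1
finger_force: 92.0
```

```bash
python3 -c "
from h import *
o=ctrl.observe();print(o['position'],o['force'],o['wrist_torque'],o['ee_rot'])
s=ctrl.snapshot('side');y=mask(s,(20,120,90),(35,255,255),(355,180,400,240));b=big(y);P=o['position']-[0,0,256.5];print('ring',cv2.minAreaRect(b),proj('side',P+[0,0,72]))
cv2.imwrite('pics/g4.png',cv2.resize(s[150:280,320:450],None,fx=4,fy=4,interpolation=cv2.INTER_CUBIC))"
```

```text
[ 379.24 -200.71  339.64] [-0.75 -2.22 -0.29] [-0.41  0.12  0.02] [-3.14 -0.    2.54]
ring ((376.7572326660156, 224.07801818847656), (14.293375968933105, 6.310373783111572), 8.746161460876465) [377.12 221.42]
```

View pics/g4.png

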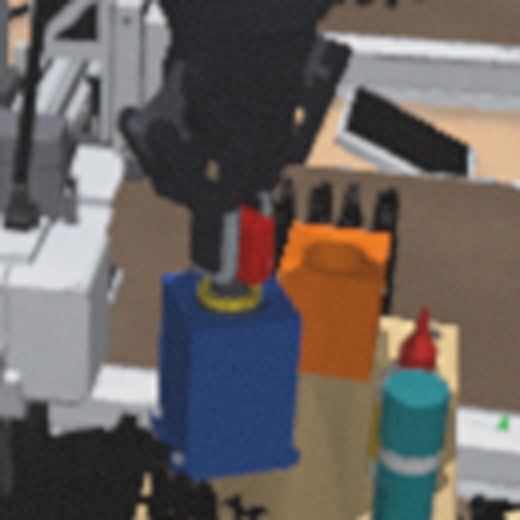

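The force has vanished, so the slope has begun; the picture shows the ring at side px (377,224) close to the rim, bolt upright. Following the slope: about 0.44 mm per 4°.

Emit:
{"fn": "apply_moves", "kwargs": {
  "motion": [
    {"gripper":1,"rot":[0,0,4],"slide":[-0.1,-0.2,0.4]},
    {"gripper":1,"rot":[0,0,4],"slide":[0,0,0.4]},
    {"gripper":1,"rot":[0,0,0],"slide":[0,0,0]}
  ]
}}

```text
clock: 16.15
position: [379.2, -200.9, 338.9]
ee_rot: [-3.141, -0.0, 2.403]
force: [-0.7, -1.4, -0.6]
grip_width: 13.2
finger_force: 92.0
```

Emit:
{"fn": "apply_moves", "kwargs": {
  "motion": [
    {"gripper":1,"rot":[0,0,4],"slide":[0,0,0.5]},
    {"gripper":1,"rot":[0,0,0],"slide":[0,0,0]}
  ]
}}

```text
clock: 16.4
position: [379.2, -200.9, 338.4]
ee_rot: [-3.141, -0.0, 2.333]
force: [-1.0, -0.7, -0.9]
grip_width: 12.7
finger_force: 92.0
```

Emit:
{"fn": "apply_moves", "kwargs": {
  "motion": [
    {"gripper":1,"rot":[0,0,4],"slide":[0,0,0.5]},
    {"gripper":1,"rot":[0,0,4],"slide":[0,0,0.5]},
    {"gripper":1,"rot":[0,0,0],"slide":[0,0,0]}
  ]
}}

```text
clock: 16.77
position: [379.2, -200.9, 337.5]
ee_rot: [-3.141, 0.0, 2.194]
force: [-1.8, -2.0, 0.9]
grip_width: 12.9
finger_force: 92.1
```

Emit:
{"fn": "apply_moves", "kwargs": {
  "motion": [
    {"gripper":1,"rot":[0,0,4],"slide":[0,0,0.5]},
    {"gripper":1,"rot":[0,0,0],"slide":[0,0,0]}
  ]
}}

```text
clock: 17.02
position: [379.2, -201.0, 337.0]
ee_rot: [-3.141, 0.0, 2.124]
force: [-0.8, -2.4, 1.5]
grip_width: 13.5
finger_force: 92.2
```

Emit:
{"fn": "apply_moves", "kwargs": {
  "motion": [
    {"gripper":1,"rot":[0,0,4],"slide":[0,0,0.3]},
    {"gripper":1,"rot":[0,0,0],"slide":[0,0,0]}
  ]
}}

```text
clock: 17.27
position: [379.2, -201.0, 336.7]
ee_rot: [-3.141, 0.0, 2.054]
force: [-2.4, -2.4, 1.2]
grip_width: 13.2
finger_force: 92.1
```

Emit:
{"fn": "apply_moves", "kwargs": {
  "motion": [
    {"gripper":1,"rot":[0,0,4],"slide":[0,0,0.4]},
    {"gripper":1,"rot":[0,0,0],"slide":[0,0,0]}
  ]
}}

```text
clock: 17.52
position: [379.2, -201.0, 336.2]
ee_rot: [-3.141, 0.0, 1.984]
force: [-2.8, -3.6, 0.1]
grip_width: 12.8
finger_force: 92.0
```

```bash
python3 -c "
from h import *
o=ctrl.observe();print(o['position'],o['force'],o['wrist_torque'],o['ee_rot'],o['joint_positions'])"
```

```text
[ 379.23 -200.95  336.24] [-2.77 -3.6   0.14] [-0.79  0.56 -0.05] [-3.14  0.    1.98] [-0.67 -0.13  1.86 -0.    1.41 -1.08]
```

Emit:
{"fn": "apply_moves", "kwargs": {
  "motion": [
    {"gripper":1,"rot":[0,0,0],"slide":[-0.3,-0.4,0]},
    {"gripper":1,"rot":[0,0,3],"slide":[0,0,0.3]},
    {"gripper":1,"rot":[0,0,0],"slide":[0,0,0]}
  ]
}}

```text
clock: 17.9
position: [379.0, -201.3, 335.9]
ee_rot: [3.142, -0.0, 1.931]
force: [-1.3, -1.5, -0.1]
grip_width: 13.1
finger_force: 92.2
```

```bash
python3 -c "
from h import *
o=ctrl.observe();print(o['position'],o['force'],o['wrist_torque'],o['ee_rot'])"
```

```text
[ 379.   -201.3   335.88] [-1.25 -1.52 -0.11] [-0.37  0.28  0.  ] [ 3.14 -0.    1.93]
```

Emit:
{"fn": "apply_moves", "kwargs": {
  "motion": [
    {"gripper":1,"rot":[0,0,3],"slide":[-0.1,-0.1,0.4]},
    {"gripper":1,"rot":[0,0,0],"slide":[0,0,0]}
  ]
}}

```text
clock: 18.15
position: [378.9, -201.4, 335.5]
ee_rot: [3.142, -0.0, 1.878]
force: [-1.0, -0.8, 0.2]
grip_width: 13.2
finger_force: 92.2
```

```bash
python3 -c "
from h import *
o=ctrl.observe();print(o['position'],o['force'],o['wrist_torque'],o['ee_rot'])"
```

```text
[ 378.94 -201.43  335.51] [-1.04 -0.81  0.23] [-0.29  0.21 -0.01] [ 3.14 -0.    1.88]
```

Emit:
{"fn": "apply_moves", "kwargs": {
  "motion": [
    {"gripper":1,"rot":[0,0,2.5],"slide":[0,0,0.3]},
    {"gripper":1,"rot":[0,0,0],"slide":[0,0,0]}
  ]
}}

```text
clock: 18.4
position: [379.0, -201.5, 335.3]
ee_rot: [3.142, 0.0, 1.835]
force: [-0.6, -1.1, 1.6]
grip_width: 13.2
finger_force: 92.3
```

```bash
python3 -c "
from h import *
o=ctrl.observe();print(o['position'],o['force'],o['wrist_torque'],o['ee_rot'])"
```

```text
[ 378.95 -201.46  335.27] [-0.64 -1.1   1.56] [-0.28  0.31  0.02] [3.14 0.   1.83]
```

Emit:
{"fn": "apply_moves", "kwargs": {
  "motion": [
    {"gripper":1,"rot":[0,0,2.5],"slide":[0,0,0]},
    {"gripper":1,"rot":[0,0,0],"slide":[0,0,0]}
  ]
}}

```text
clock: 18.65
position: [378.9, -201.4, 335.2]
ee_rot: [-3.141, -0.0, 1.791]
force: [-1.7, -0.1, 1.0]
grip_width: 13.1
finger_force: 92.3
```

```bash
python3 -c "
from h import *
o=ctrl.observe();print(o['position'],o['force'],o['wrist_torque'],o['ee_rot'])"
```

```text
[ 378.91 -201.44  335.2 ] [-1.69 -0.15  1.  ] [-0.22  0.47 -0.  ] [-3.14 -0.    1.79]
```

Emit:
{"fn": "apply_moves", "kwargs": {
  "motion": [
    {"gripper":1,"rot":[0,0,2.5],"slide":[0,0,0]},
    {"gripper":1,"rot":[0,0,0],"slide":[0,0,0]}
  ]
}}

```text
clock: 18.9
position: [378.9, -201.5, 335.2]
ee_rot: [-3.141, -0.0, 1.747]
force: [-2.9, -0.6, 1.7]
grip_width: 13.2
finger_force: 92.3
```

```bash
python3 -c "
from h import *
o=ctrl.observe();print(o['position'],o['force'],o['wrist_torque'],o['ee_rot'])"
```

```text
[ 378.89 -201.46  335.22] [-2.86 -0.59  1.7 ] [-0.2   0.7   0.03] [-3.14 -0.    1.75]
```

Emit:
{"fn": "apply_moves", "kwargs": {
  "motion": [
    {"gripper":1,"rot":[0,0,0],"slide":[0,-0.4,0]},
    {"gripper":1,"rot":[0,0,0],"slide":[0,0,0]}
  ]
}}

```text
clock: 19.15
position: [378.6, -201.5, 335.2]
ee_rot: [3.141, -0.0, 1.746]
force: [-0.8, -1.1, 1.4]
grip_width: 13.1
finger_force: 92.4
```

```bash
python3 -c "
from h import *
o=ctrl.observe();print(o['position'],o['force'],o['wrist_torque'],o['ee_rot'])"
```

```text
[ 378.56 -201.51  335.23] [-0.81 -1.08  1.42] [-0.07  0.32  0.  ] [ 3.14 -0.    1.75]
```

Emit:
{"fn": "apply_moves", "kwargs": {
  "motion": [
    {"gripper":1,"rot":[0,0,1.5],"slide":[0,0,0]},
    {"gripper":1,"rot":[0,0,0],"slide":[0,0,0]}
  ]
}}

```text
clock: 19.4
position: [378.5, -201.5, 335.2]
ee_rot: [-3.142, 0.0, 1.719]
force: [-1.7, -0.6, 1.8]
grip_width: 13.2
finger_force: 92.4
```

```bash
python3 -c "
from h import *
o=ctrl.observe();print(o['position'],o['force'],o['wrist_torque'],o['ee_rot'])"
```

```text
[ 378.55 -201.55  335.21] [-1.73 -0.58  1.79] [-0.17  0.3   0.03] [-3.14  0.    1.72]
```

Emit:
{"fn": "apply_moves", "kwargs": {
  "motion": [
    {"gripper":1,"rot":[0,0,1.5],"slide":[0,-0.1,0]},
    {"gripper":1,"rot":[0,0,0],"slide":[0,0,0]}
  ]
}}

```text
clock: 19.65
position: [378.5, -201.6, 335.2]
ee_rot: [3.142, 0.0, 1.692]
force: [-1.7, -1.3, 1.3]
grip_width: 13.3
finger_force: 92.3
```

```bash
python3 -c "
from h import *
o=ctrl.observe();print(o['position'],o['force'],o['wrist_torque'],o['ee_rot'])"
```

```text
[ 378.46 -201.57  335.24] [-1.73 -1.26  1.3 ] [-0.09  0.3   0.09] [3.14 0.   1.69]
```

Emit:
{"fn": "apply_moves", "kwargs": {
  "motion": [
    {"gripper":1,"rot":[0,0,1.5],"slide":[0,0,0]},
    {"gripper":1,"rot":[0,0,0],"slide":[0,0,0]}
  ]
}}

```text
clock: 19.9
position: [378.4, -201.6, 335.2]
ee_rot: [-3.142, 0.0, 1.666]
force: [-1.1, -1.3, 1.2]
grip_width: 13.3
finger_force: 92.3
```

```bash
python3 -c "
from h import *
o=ctrl.observe();print(o['position'],o['force'],o['wrist_torque'],o['ee_rot'])"
```

```text
[ 378.44 -201.58  335.24] [-1.09 -1.32  1.16] [-0.2   0.25  0.1 ] [-3.14  0.    1.67]
```

```bash
python3 -c "
from h import *
for i in range(4):
    s=ctrl.snapshot('side');o=ctrl.observe();print(o['force'],o['wrist_torque'])
"
```

```text
[-1.45 -1.21  0.42] [-0.23  0.33  0.14]
[-1.94 -0.82  0.83] [-0.19  0.32  0.13]
[-0.55 -0.67  1.08] [-0.2   0.29  0.12]
[-1.87 -0.95  0.46] [-0.27  0.27  0.1 ]
```

The moment about z is steady at about 0.12 Nm (0.075 rad of insert twist) at home height, so the end stop is reached. I relieve the twist and the down press a little, then open the fingers partway.

Emit:
{"fn": "apply_moves", "kwargs": {
  "motion": [
    {"gripper":1,"rot":[0,0,-2.5],"slide":[0,0,0]},
    {"gripper":1,"rot":[0,0,0],"slide":[0,0,0]},
    {"gripper":0.4,"rot":[0,0,0],"slide":[0,0,0]},
    {"gripper":0.4,"rot":[0,0,0],"slide":[0,0,0]},
    {"gripper":0.4,"rot":[0,0,0],"slide":[0,0,0]},
    {"gripper":0.4,"rot":[0,0,0],"slide":[0,0,0]},
    {"gripper":0.4,"rot":[0,0,0],"slide":[0,0,0]},
    {"gripper":0.4,"rot":[0,0,0],"slide":[0,0,0]}
  ]
}}

```text
clock: 21.1
position: [378.4, -201.6, 335.2]
ee_rot: [-3.141, 0.0, 1.71]
force: [-0.3, -0.1, -0.8]
grip_width: 25.2
finger_force: 0.0
```

Emit:
{"fn": "apply_moves", "kwargs": {
  "motion": [
    {"gripper":0.4,"rot":[0,0,0],"slide":[0,0,-5]},
    {"gripper":0.4,"rot":[0,0,0],"slide":[0,0,-10]},
    {"gripper":0.4,"rot":[0,0,0],"slide":[0,0,-20]},
    {"gripper":0.4,"rot":[0,0,0],"slide":[0,0,-30]},
    {"gripper":0.4,"rot":[0,0,0],"slide":[0,0,-20]},
    {"gripper":0.4,"rot":[0,0,0],"slide":[0,0,0]}
  ]
}}

```text
clock: 21.85
position: [378.5, -201.6, 422.0]
ee_rot: [3.14, 0.002, 1.71]
force: [0.1, -0.1, -0.4]
grip_width: 25.6
finger_force: 0.0
```

Emit:
{"fn": "apply_moves", "kwargs": {
  "motion": [
    {"gripper":0.4,"rot":[0,0,0],"slide":[20,-20,0]},
    {"gripper":0.4,"rot":[0,0,0],"slide":[40,-10,0]},
    {"gripper":0.4,"rot":[0,0,0],"slide":[40,-10,0]},
    {"gripper":0.4,"rot":[0,0,0],"slide":[40,-10,0]},
    {"gripper":0.4,"rot":[0,0,0],"slide":[0,0,0]},
    {"gripper":0.4,"rot":[0,0,0],"slide":[0,0,0]}
  ]
}}

```text
clock: 22.6
position: [309.5, -70.0, 420.0]
ee_rot: [-3.141, 0.0, 1.711]
force: [-0.0, 0.2, -0.6]
grip_width: 25.4
finger_force: 0.0
```

```bash
python3 - <<'E'
from h import *
s=ctrl.snapshot("side");t=ctrl.snapshot("top");o=ctrl.observe();print(o["position"],o["force"])
a=cv2.resize(s[170:300,320:440],None,fx=3.3,fy=3.3,interpolation=cv2.INTER_CUBIC);b=cv2.resize(t[240:370,225:345],None,fx=3.3,fy=3.3,interpolation=cv2.INTER_CUBIC)
cv2.imwrite("pics/end.png",np.hstack([a,b]))
y=mask(s,(20,120,90),(35,255,255),(355,180,400,240));b=big(y);print("ring",cv2.minAreaRect(b),proj("side",(379,-201,150.75)))
E
```

```text
[309.72 -70.41 419.92] [-0.   -0.11 -0.33]
ring ((377.34100341796875, 226.21676635742188), (4.637744426727295, 14.141318321228027), 81.25383758544922) [377.15 223.38]
```

View pics/end.png

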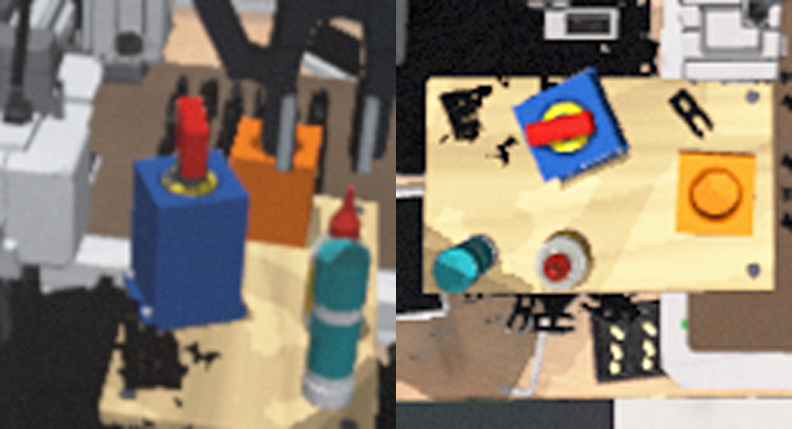

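The bolt sits upright in the fixture with its ring flush with the rim (side px (377,226)) and the red wing centred in the top view. The stand is empty and the clips are where they were. Handing in.

```bash
python3 -c "
from plant import ctrl
print(ctrl.sign_off())"
```

```text
the job is handed in; nothing more can be done
None
```

The red-winged bolt is screwed home in the blue fixture and released, and the job is handed in at about 23 s of the 64 s allowed: the end stop was felt at about 0.12 Nm, forces read at the wrist stayed under about 6 N, and the clips look unmoved in the pictures.

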